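Load the trimming knife under its spring clip

TASK

Load the knife of the bunch trimmer: with one fingertip press the spring clip's thumb plate down so that its toe lifts off the bed, and while you keep it down push the knife by its upturned tab with the other fingertip, beneath the raised toe, until the knife's shoulders are home against the front ends of the guide rails. Then let the clip close on the knife and move clear. Push only: do not lift the knife off the bed, and leave the things standing round the stand where they are.

Things in the scene. Friction and masses are not known exactly. Their poses are not given: they have to be found in the camera images.
- knife_stand: Fixed aluminium stand. Base plate x -88..+80, y -45..+97, 8 mm thick; bed x -80..+75, y -37..+37, flat top 30 mm above the bench. Origin on the bench under the stop (front ends of the guide rails), on the bed's centre line. Own x: the way the knife is pushed home, away from the robot; y: left, to the clip's thumb plate; z up. 'Stand x, y' below are in this frame, mm.
- stop (a point): Stop: on the bed top, midway between the front ends of the two steel guide rails (stand 0, 0, 30). The rails run from stand x 0 to +75 and are 6 mm high, inner faces y +/-22.5, outer +/-33.5; the bed before them is open. Home: the knife's shoulders here.
- clip (a joint): Angle of the spring clip, rad: a steel rocker on a pin along stand x at y +47, 38 mm above the bench. 0 shut (toe 1 mm over the empty bed, blocks the knife), 0.34 fully open. Pressing the thumb plate opens it; it springs shut by itself: 0.13 N m shut, 0.22 open, about 7 N at the plate's middle. About 0.09 to 0.12 when shut on the knife; above 0.14 the knife passes freely.
- thumb_plate (a point): Middle of the top of the clip's thumb plate: steel, 122 mm along x (stand x -79..+43), from the pin out to y about +97. Shut, it slopes up outward by 0.34 rad (this point y +75, 50 mm above the bench); fully pressed it is level, top 40 mm above the bench. Smooth but for 0.5 mm ribs: a fingertip can slide along it in x while holding it down, with some drag.
- toe (a point): Lower front middle of the clip's square toe (stand x +46, y +5; 31 mm above the bench when shut). The toe is 20 mm long (x +46..+66) and 11 mm wide with an upright front face; the jaw arm that joins it to the pin tops out at 48 mm above the bench shut, 65 mm open.
- knife: Loose flat steel knife, 5 mm thick, about 0.16 kg, on the bed with its blade between the rails, tip just short of the toe. Blade 42 mm wide, x 0 to the ground edge at +85; T head 60 mm wide, x -14 to 0, whose front shoulders (x 0) meet the rails' ends. Origin on the underside, centre line, in the plane of the shoulders; x to the edge. Starts 42 to 52 mm short of home.
- knife_tab (a point): Rear push face of the knife's upturned tab, on its centre line, 14 mm behind the shoulders and 14 mm above the knife's underside. The tab is upright, 44 mm wide (y), 4 mm thick, its top 52 mm above the bench; the face looks to the knife's -x. With the thumb plate level at 40 mm, a second fingertip at that same height meets the tab 12 mm below its top.
- blade_tin: Red tin for used blades, 66 mm across, 80 mm tall, loose, standing to the right of the stand; bystander. Origin under its centre.
- bunch_a: Bunch of harvested mushrooms standing in the steel tray left of the stand, about 63 mm across, 131 mm tall, loose; bystander. Origin under its centre.
- bunch_b: Second such bunch in the same tray, about 67 mm across, 135 mm tall, loose; bystander. Origin under its centre.
- cleaning_brush: Green brush, 150 mm long, 18 mm wide, 26 mm high, lying loose to the right, near the bench's front; bystander. Origin under its centre, long along its y.
There are look-alikes about, which are no part of the job. What is meant by the knife is not blue, and is the larger of those in its own colour.

How it is judged:
On the way, in this order (a step that is already met when the one before it is completed fails the run):
1. a finger holds the clip open while the knife still lies short of the toe (value of joint clip above 0.12 rad and contact force between the fingers and clip above 1 N and x of knife in the frame of knife_stand below -0.03 m), for 0.1 s.
2. the knife is pushed home beneath the toe while a finger still holds the clip open (value of joint clip above 0.12 rad and contact force between the fingers and clip above 1 N and x of knife in the frame of knife_stand above -0.003 m), for 0.1 s.
At the end, for the whole second after the job is handed in: The knife lies flat on the bed with its shoulders against the front ends of the rails (within 3 mm), and the clip has closed on it: the toe presses on the knife (more than 1.5 N, clip at 0.06 to 0.13 rad), at rest (x of knife in the frame of knife_stand between -0.003 and 0.003 m and z of knife in the frame of knife_stand below 0.0315 m and angle between the x axis of knife and the x axis of knife_stand, either way round below 0.06 rad and value of joint clip between 0.06 and 0.13 rad and contact force between clip and knife above 1.5 N and linear speed of knife below 0.01 m/s); the robot touches nothing.
It fails at once if the knife is lifted or tipped off the bed (z of knife in the frame of knife_stand above 0.038 m or angle between knife's own z axis and vertical above 0.12 rad).
It fails at once if a thing standing round the stand is moved by more than 2 cm or tipped (distance of any of blade_tin, bunch_a, bunch_b, cleaning_brush from where it was at the start of the episode above 0.02 m or angle between any of blade_tin, bunch_a, bunch_b's own z axis and vertical above 0.35 rad).
It also fails if it takes over 42 s, if anything falls off the work surface, if the arm or the gripper's body presses on something with over 40 N, if the wrist force passes 120 N, or if a joint passes its speed limit or range.

ROBOT

A 7-joint arm with a two-finger parallel gripper is mounted at the origin on a cart in front of the work surface, level with it; the furniture and walls round the work are solid. World frame = base frame: x ahead of the robot, y to its left, z up, the work surface at z = 0. Lengths are in m, angles in rad, forces in N, time in s.
With the tool pointing down it reaches from about 0.425 to 0.925 m from the base axis. Payload 6.8 kg.
Tool frame: the origin (TCP) lies midway between the tips of the shut fingers; the grasp point (between the pads) lies 19 mm behind it; x points along the fingers, z is the direction in which the jaws open and shut, and the axes are right-handed (so a half turn about x gives the same grasp; the last joint's range is limited). The gripper opens to 85 mm and grips with 20 to 120 N. Pads are 22 mm wide; open, the fingers measure 114 mm over their backs; the gripper's body (76 mm by 85 mm) begins 54 mm behind the grasp point. The pads swing forward as they close: fully open they stand 13 mm farther back than shut.
Start: joints at [1.034, 0.477, 0.022, 1.555, -0.011, 1.109, -0.083], TCP at [0.281, -0.614, 0.201] pointing down, gripper open.
Joint ranges: [-2.96, 2.96], [-0.34, 2.1], [-1.41, 1.46], [0.24, 2.44], [-1.37, 4.51], [0.17, 1.92], [-2.96, 2.96]. Speed limits (rad/s): [2.39, 2.39, 3.14, 3.14, 3.14, 3.14, 3.14].

INTERFACE

Orientations are given as a unit quaternion [w, x, y, z].
In Python, from station import bot gives the robot as it stands. The module is installed in compiled form; this text tells all that it offers.
- The arm moves only by the shell command python3 -m jog 'ROWS' [FORCE]. ROWS is text: rows parted by semicolons, each of 7 numbers parted by spaces: the shift along the tool's x, y, z in mm, then the turn, a rotation vector about the tool's x, y, z in units of 6 degrees (1.0 is 6 degrees), then the finger opening in mm, from 0 to 85.4. A call has 1 to 5 rows; each row shifts and turns the commanded pose from where the row before left it, along the tool's axes as they then stand; what a row does not reach is not made up. A row lasts 1/10 s, in which the tool goes at most 50 mm and 8.59 degrees, less where a joint would pass 70% of its speed; a pose out of reach is approached as far as the arm can. A call with a gripper value outside its range is refused whole. The fingers move at their own pace and stop on an object; FORCE is the grip in N (left out, the last holds). Time passes only in rows, so rows that do not move let the fingers close. It gives the time, the measured TCP pose, the force and the opening at its end, in the units of the state.
- bot.get_obs(): the state, without advancing time (a new reading comes with each control period).
- bot.read_camera(name): name is "scene" or "top" or "wrist"; returns (picture, depth): 400x640x3 uint8, red, green, blue; 400x640 float32, m along the optical axis (not along the pixel's ray), 0 where there is no reading.
- bot.calibration(name): a dict with "fx", "fy", "cx", "cy" (pixels), "D" ([k1, k2, p1, p2, k3] as OpenCV has them; the pictures are not rectified), "T" (4x4, takes a point from camera to world coordinates). Camera axes: x right, y up, looking along -z (the intrinsics and any distortion apply to the point x, -y, -z); pixel columns grow to the right and rows downward; lengths in m; the calibration is good to about 2 mm. A picture is of the moment at which its call begins: read the wrist's pose just before it. calibration takes no time and is no camera call; for the wrist camera it gives the pose at the moment of the call.
- bot.hand_in(): hands the job in, once; it reports no verdict.
The state is a dict: "t": time; "q": joint angles; "joint_vel": joint speeds; "joint_torque": joint torques, N m; "eef_pos": TCP position; "tool_rot": TCP orientation; "contact_force": force on the tool from outside, world axes, zero at the start; "torque": the same for the moment, N m; "gripper_width": opening from 0.0 (shut) to 1.0 (fully open).
Only numpy, scipy, OpenCV 4.12 (cv2) and the standard library are available. Lean on these libraries where they do the work, as an engineer would, in place of code of your own. Each camera call takes 0.05 s, during which the arm holds its last target.

## Working session

There is one attempt and no reset: what is moved stays moved. The work goes in short steps, Python scripts to look and compute and a shell command to move; the robot and the scene stay as the last step left them, time stands still between calls to the robot, and variables do not carry over. Pictures are saved under pics/ and viewed, and the job is handed in when it is done.

```bash
ls; mkdir -p pics; python3 - <<'E'
from station import bot
import cv2,numpy as np
o=bot.get_obs();print(o)
for n in["scene","top","wrist"]:
    c=bot.calibration(n);print(n,{k:np.round(np.array(v),4).tolist() for k,v in c.items()})
    p,d=bot.read_camera(n);np.savez(f"pics/{n}0.npz",p=p,d=d);cv2.imwrite(f"pics/{n}0.png",p[:,:,::-1])
E
```

```text
pics
{'t': 0.0, 'q': array([ 1.03386936,  0.47782282,  0.02234307,  1.55644924, -0.01147656,
        1.10928013, -0.08309289]), 'joint_vel': array([ 0.00064409, -0.0001583 , -0.00066281, -0.00166951, -0.00044319,
        0.00120445, -0.00066612]), 'joint_torque': array([ 2.27260530e-04, -5.96461308e+01,  1.60800051e+00, -2.81203580e+01,
        1.24869586e-02,  9.36207158e-03, -2.50470765e-05]), 'eef_pos': array([ 0.2803756 , -0.61331016,  0.20001153]), 'tool_rot': array([ 0.59437143,  0.38245377,  0.59551765, -0.38185134]), 'contact_force': array([ 0.42573126, -1.17794929,  0.07993279]), 'torque': array([-0.0249985 , -0.0216862 , -0.01955725]), 'gripper_width': 1.0047438197654412}
scene {'fx': 361.9096, 'fy': 361.9096, 'cx': 313.1837, 'cy': 198.158, 'D': [-0.0211, 0.0, 0.0, 0.0, 0.0], 'T': [[-0.8535, 0.2556, -0.4542, -0.0274], [-0.5205, -0.4598, 0.7194, 0.9652], [-0.025, 0.8504, 0.5255, 0.6641], [0.0, 0.0, 0.0, 1.0]]}
top {'fx': 365.6388, 'fy': 365.6388, 'cx': 320.8137, 'cy': 199.2549, 'D': [0.0082, 0.0, 0.0, 0.0, 0.0], 'T': [[0.1101, 0.9708, -0.213, 0.2909], [-0.9939, 0.1086, -0.019, 0.1458], [0.0047, 0.2138, 0.9769, 0.9233], [0.0, 0.0, 0.0, 1.0]]}
wrist {'fx': 337.9399, 'fy': 337.9399, 'cx': 318.85, 'cy': 194.3838, 'D': [-0.044, 0.0, 0.0, 0.0, 0.0], 'T': [[0.4155, 0.8724, 0.2573, 0.3456], [-0.9096, 0.3992, 0.1154, -0.5843], [-0.002, -0.282, 0.9594, 0.3737], [0.0, 0.0, 0.0, 1.0]]}
```

View pics/top0.png

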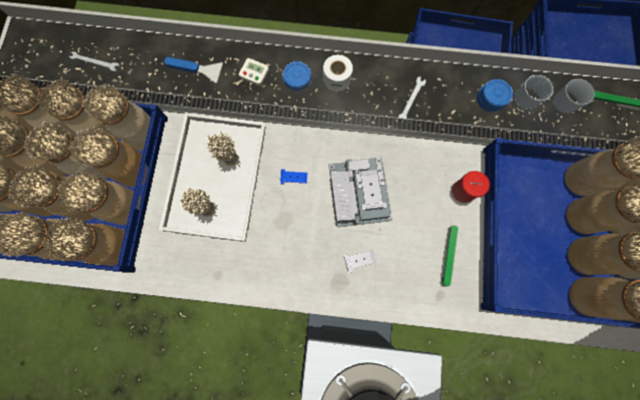

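View pics/scene0.png

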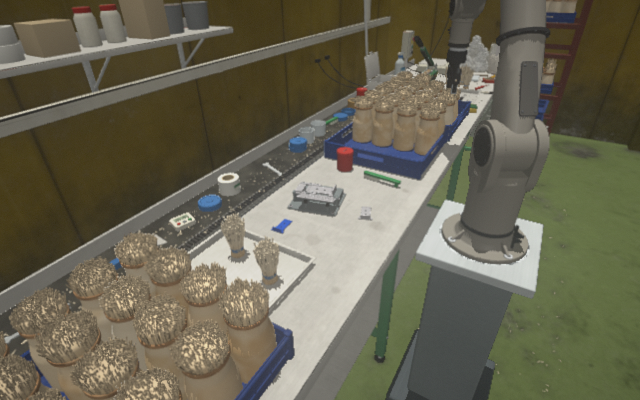

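The top view shows the stand at about (360,190), with a steel knife lying on its bed at about (372,190). The look-alikes are a blue knife at (294,177) and a small steel knife at (358,260). The tray with both bunches is at (215,175), the tin at (470,187) and the brush at (450,255). I'll take a closer crop.

```bash
python3 - <<'E'
import cv2,numpy as np
p=np.load("pics/top0.npz")["p"][:,:,::-1]
cv2.imwrite("pics/top0c.png",cv2.resize(p[145:275,310:410],None,fx=6,fy=6,interpolation=cv2.INTER_CUBIC)[:600*2][:, :600])
c=cv2.resize(p[150:235,320:400],None,fx=7,fy=7,interpolation=cv2.INTER_CUBIC);print(c.shape);cv2.imwrite("pics/top0c.png",c)
E
```

```text
(595, 560, 3)
```

View pics/top0c.png

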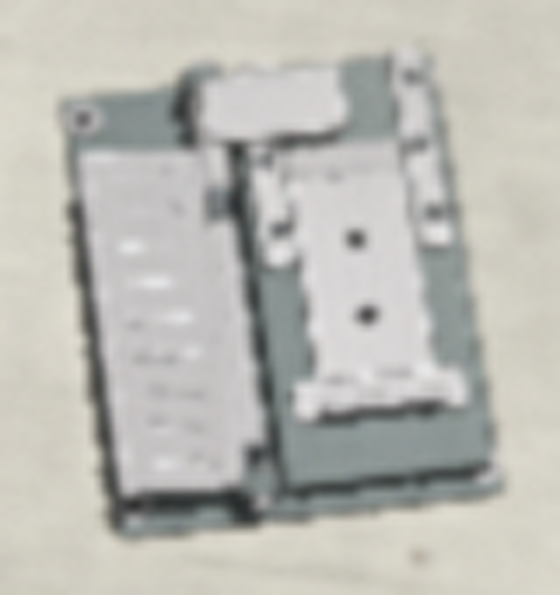

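View pics/wrist0.png

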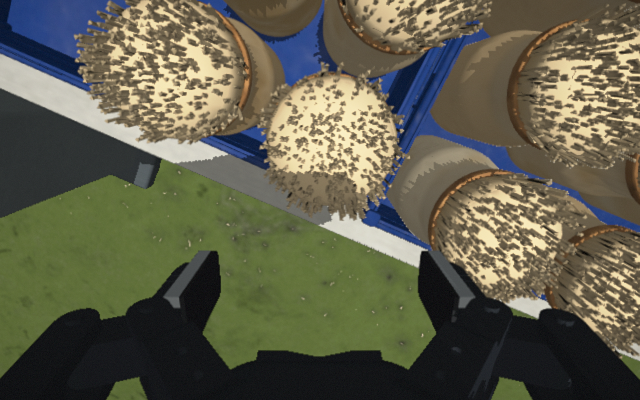

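```bash
cat > h.py <<'E'
import cv2,numpy as np
def ray(c,uv):
    K=np.array([[c["fx"],0,c["cx"]],[0,c["fy"],c["cy"]],[0,0,1]])
    n=cv2.undistortPoints(np.array(uv,float).reshape(-1,1,2),K,np.array(c["D"],float)).reshape(-1,2)
    T=np.array(c["T"]);d=np.c_[n[:,0],-n[:,1],-np.ones(len(n))]
    return T[:3,3],d@T[:3,:3].T
def onplane(c,uv,z):
    o,d=ray(c,uv);z=np.broadcast_to(z,(len(d),));return o+d*((z-o[2])/d[:,2])[:,None]
def proj(c,P):
    T=np.array(c["T"]);q=(np.array(P,float).reshape(-1,3)-T[:3,3])@T[:3,:3]
    K=np.array([[c["fx"],0,c["cx"]],[0,c["fy"],c["cy"]],[0,0,1]])
    q=q*[1,-1,-1];return cv2.projectPoints(q,np.zeros(3),np.zeros(3),K,np.array(c["D"],float))[0].reshape(-1,2)
def cloud(c,depth):
    v,u=np.mgrid[:depth.shape[0],:depth.shape[1]];o,d=ray(c,np.c_[u.ravel(),v.ravel()])
    return (o+d*depth.reshape(-1,1)).reshape(*depth.shape,3)
E
python3 - <<'E'
from h import *
from station import bot
c=bot.calibration("top");D=np.load("pics/top0.npz")
P=cloud(c,D["d"])
for n,(u,v) in dict(stand=(360,190),tin=(470,183),ba=(222,148),bb=(198,203),bott=(590,298),crate_edge=(485,310),bot2=(625,200),brush=(450,255),bluek=(294,177),convrim=(400,125),front=(400,310),bottR=(630,310),lbott=(70,240)).items(): print(n,P[v,u].round(3))
g=lambda a:[(320+(u+.5)/7-.5,150+(v+.5)/7-.5) for u,v in a]
# bed corner front right/left (top z.03), base corners
print("bed front",onplane(c,g([(285,487),(495,470)]),.03).round(4))
print("tab rear ends (top .052)",onplane(c,g([(300,418),(465,402)]),.035).round(4))
print("plate front edge",onplane(c,g([(122,495),(245,485)]),[.057,.041]).round(4))
print("plate rear",onplane(c,g([(80,150)]),[.057]).round(4))
print("base hole",onplane(c,g([(83,118)]),[.008]).round(4))
m=(P[...,2]>.2)&(P[...,2]<.5);print("tall",P[m][:,2].max(),P[m].min(0),P[m].max(0))
E
```

```text
stand [0.52  0.068 0.03 ]
tin [ 0.553 -0.187  0.081]
ba [0.563 0.404 0.114]
bb [0.426 0.432 0.126]
bott [ 0.318 -0.462  0.075]
crate_edge [ 0.263 -0.262 -0.   ]
bot2 [ 0.521 -0.467  0.181]
brush [ 0.384 -0.164  0.026]
bluek [0.542 0.24  0.005]
convrim [ 0.716 -0.025  0.01 ]
front [ 0.24  -0.057  0.001]
bottR [ 0.301 -0.475  0.164]
lbott [0.313 0.643 0.196]
bed front [[ 0.4465  0.0607  0.03  ]
 [ 0.4608 -0.0127  0.03  ]]
tab rear ends (top .052) [[0.4708 0.058  0.035 ]
 [0.483  0.0005 0.035 ]]
plate front edge [[0.4328 0.1185 0.057 ]
 [0.4437 0.0756 0.041 ]]
plate rear [[0.5535 0.1455 0.057 ]]
base hole [[0.5809 0.1457 0.008 ]]
tall 0.2136945229198568 [ 0.27942027 -0.48641478  0.20000367] [0.64526587 0.86654067 0.21369452]
```

```bash
cat >> h.py <<'E'
from scipy.spatial.transform import Rotation as Rn
def Rq(q): return Rn.from_quat(np.roll(q,-1))
def delta(o,pos,R):
    R0=Rq(o["tool_rot"]);return (R0.inv().apply(np.array(pos)-o["eef_pos"])*1000).round(1),((R0.inv()*R).as_rotvec()/np.radians(6)).round(2)
def Rtool(yaw,s=1):
    # tool x down, tool z along s*stand y
    x=np.array([0,0,-1.]);z=s*np.array([-np.sin(yaw),np.cos(yaw),0]);return Rn.from_matrix(np.c_[x,np.cross(z,x),z])
E
python3 - <<'E'
from h import *
from station import bot
o=bot.get_obs();print(Rq(o["tool_rot"]).as_matrix().round(3))
for s in(1,-1): print(s,delta(o,[.46,.06,.30],Rtool(.19,s)))
E
```

```text
[[-0.001  0.909  0.416]
 [ 0.001  0.416 -0.909]
 [-1.    -0.    -0.001]]
1 (array([ -99. ,  443.3, -537.9]), array([-2.772e+01, -0.000e+00, -2.000e-02]))
-1 (array([ -99. ,  443.3, -537.9]), array([ 2.28, -0.01,  0.  ]))
```

```bash
python3 -m jog '-45 0 0 1.14 0 0 85; -45 0 0 1.14 0 0 85; -10 0 0 0 0 0 85' && python3 - <<'E'
from h import *
from station import bot
o=bot.get_obs();print(delta(o,[.46,.06,.30],Rtool(.19,-1)))
E
```

```text
t: 0.45
eef_pos: [0.2817, -0.6162, 0.307]
tool_rot: [0.547, 0.45, 0.542, -0.452]
contact_force: [0.7, -0.1, 0.2]
gripper_width: 0.991
(array([   2.5,  300.9, -631.3]), array([-0.03,  0.08, -0.02]))
```

```bash
python3 -m jog '0 19 -39 0 0 0 85; 0 19 -39 0 0 0 85; 0 19 -39 0 0 0 85; 0 19 -39 0 0 0 85; 0 19 -39 0 0 0 85' && python3 -m jog '0 19 -39 0 0 0 85; 0 19 -39 0 0 0 85; 0 19 -39 0 0 0 85; 0 19 -39 0 0 0 85; 0 19 -39 0 0 0 85' && python3 -m jog '0 19 -39 0 0 0 85; 0 19 -39 0 0 0 85; 0 19 -39 0 0 0 85; 0 19 -39 0 0 0 85; 0 19 -39 0 0 0 85'; python3 - <<'E'
from h import *
from station import bot
o=bot.get_obs();print(delta(o,[.46,.06,.25],Rtool(.19,-1)))
E
```

```text
t: 0.95
eef_pos: [0.3371, -0.4025, 0.3004]
tool_rot: [0.545, 0.45, 0.546, -0.45]
contact_force: [1.1, 0.5, 0.0]
gripper_width: 0.994
t: 1.45
eef_pos: [0.3934, -0.1932, 0.3007]
tool_rot: [0.545, 0.45, 0.545, -0.45]
contact_force: [1.2, -1.1, 0.7]
gripper_width: 0.994
t: 1.95
eef_pos: [0.4499, 0.016, 0.3007]
tool_rot: [0.545, 0.45, 0.545, -0.45]
contact_force: [1.4, -0.1, 0.7]
gripper_width: 0.995
(array([ 50.7,  18.3, -41.3]), array([0.01, 0.  , 0.  ]))
```

```bash
python3 -m jog '25 0 -40 0 0 0 85; 25 18 0 0 0 0 85; 0 0 0 0 0 0 85; 0 0 0 0 0 0 85' && python3 - <<'E'
from h import *
from station import bot
import json
o=bot.get_obs();c=bot.calibration("wrist");p,d=bot.read_camera("wrist");print(o["eef_pos"],o["joint_vel"].round(3))
np.savez("pics/w1.npz",p=p,d=d,**{k:np.array(v) for k,v in c.items()})
cv2.imwrite("pics/w1.png",p[:,:,::-1])
E
```

```text
t: 2.35
eef_pos: [0.4596, 0.0566, 0.2506]
tool_rot: [0.545, 0.45, 0.546, -0.451]
contact_force: [0.3, 0.1, 1.0]
gripper_width: 0.993
[0.45959151 0.0565872  0.25060417] [ 0.013 -0.027  0.007 -0.017 -0.004  0.003 -0.002]
```

View pics/w1.png

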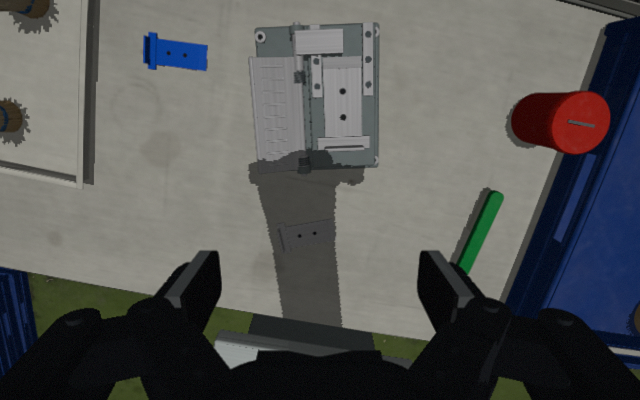

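The wrist view shows the stand at (315,95) with the steel knife on its bed and its tab at (345,145). The smaller steel look-alike is at (305,235) and the blue one at (175,52). I'll enlarge the stand to measure its corners.

```bash
python3 - <<'E'
import cv2,numpy as np
p=np.load("pics/w1.npz")["p"][:,:,::-1]
c=cv2.resize(p[15:185,240:390],None,fx=5,fy=5,interpolation=cv2.INTER_CUBIC)
c=c[:,:750]
c=cv2.resize(p[15:105,240:390],None,fx=5,fy=5,interpolation=cv2.INTER_CUBIC);cv2.imwrite("pics/w1a.png",c)
c=cv2.resize(p[95:185,240:390],None,fx=5,fy=5,interpolation=cv2.INTER_CUBIC);cv2.imwrite("pics/w1b.png",np.clip(c.astype(float)*1.3,0,255).astype(np.uint8))
E
```

```text
(no output)
```

View pics/w1a.png

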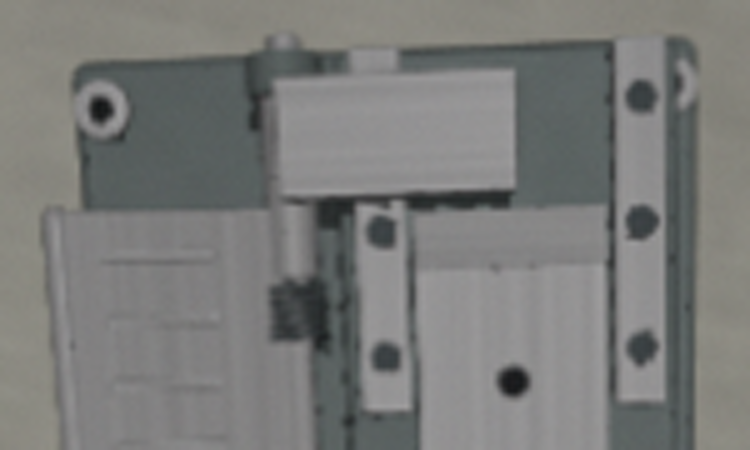

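View pics/w1b.png

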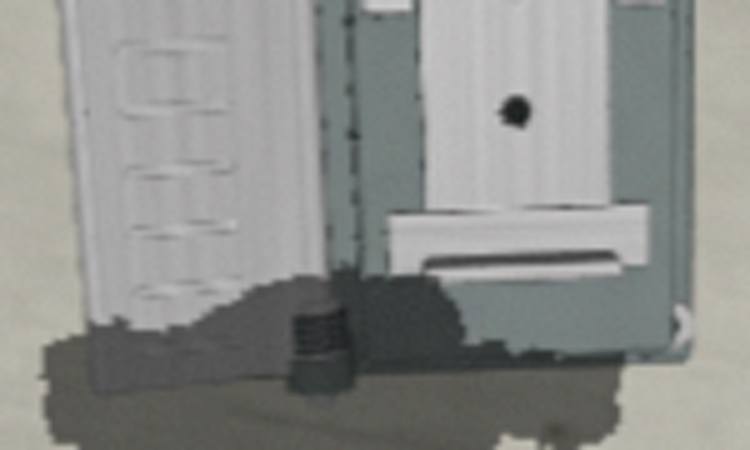

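```bash
cat > m1.py <<'E'
from h import *
W=np.load("pics/w1.npz");c={k:W[k] for k in("fx","fy","cx","cy","D","T")}
a=lambda L:[(240+(u+.5)/5-.5,15+(v+.5)/5-.5) for u,v in L]
b=lambda L:[(240+(u+.5)/5-.5,95+(v+.5)/5-.5) for u,v in L]
rf=onplane(c,a([(387,409),(642,401)]),.036); rr=onplane(c,a([(640,40)]),.036)
print("rail fronts",rf.round(4),"sep",np.linalg.norm(rf[0]-rf[1]),"rail len",np.linalg.norm(rr[0]-rf[1]))
y=rf[0]-rf[1];x=rr[0]-rf[1];print("yaw y",np.arctan2(-y[0],y[1]),"yaw rail",np.arctan2(x[1],x[0]))
yaw=.5*(np.arctan2(-y[0],y[1])+np.arctan2(x[1],x[0]))
S=rf.mean(0);ex=np.array([np.cos(yaw),np.sin(yaw)]);ey=np.array([-ex[1],ex[0]])
tos=lambda P:np.c_[(P[:,:2]-S[:2])@ex,(P[:,:2]-S[:2])@ey]*1000
print("stop",S,"yaw",yaw)
print("shoulders",tos(onplane(c,b([(390,213),(425,211),(610,207),(648,206)]),.035)).round(1))
print("head rear",tos(onplane(c,b([(390,276),(648,265)]),.035)).round(1))
print("bed front",tos(onplane(c,b([(670,350)]),.03)).round(1), "base front", tos(onplane(c,b([(690,360)]),.008)).round(1))
print("plate outer front",tos(onplane(c,b([(92,392),(320,375)]),[.057,.041])).round(1),"outer rear",tos(onplane(c,a([(62,212)]),.057)).round(1))
print("base hole",tos(onplane(c,a([(101,109)]),.008)).round(1),"toe block front",tos(onplane(c,a([(280,195),(515,190)]),.048)).round(1))
P=cloud(c,W["d"])
for n,q in dict(bedR=b([(650,320)]),knife=b([(515,160)]),platemid=b([(200,100)]),bench=a([(20,30)])).items():
    u,v=np.round(q[0]).astype(int);print(n,P[v,u].round(4),tos(P[v,u][None]).round(1))
E
python3 m1.py
```

```text
rail fronts [[0.5281 0.0715 0.036 ]
 [0.5405 0.0165 0.036 ]] sep 0.056449106305449755 rail len 0.07370619908892523
yaw y 0.22197178274661378 yaw rail 0.23153864701410617
stop [0.53427416 0.04399978 0.036     ] yaw 0.22675521488036
shoulders [[-45.   29.3]
 [-44.8  21.2]
 [-45.4 -21.1]
 [-45.5 -29.8]]
head rear [[-59.5  29.8]
 [-59.1 -29.8]]
bed front [[-80.3 -35.9]] base front [[-87.6 -44.4]]
plate outer front [[-79.4  96.9]
 [-80.9  46.8]] outer rear [[41.7 92.8]]
base hole [[68.8 91. ]] toe block front [[44.2 48.8]
 [43.3 -0.1]]
bedR [ 0.4698 -0.0033  0.0295] [[-73.5 -31.6]]
knife [0.5008 0.0364 0.0367] [[-34.3   0.1]]
platemid [0.5015 0.1072 0.0492] [[-17.8  69. ]]
bench [ 0.5951  0.1703 -0.0011] [[ 87.6 109.4]]
```

```bash
cat >> m1.py <<'E'
print('---')
q=onplane(c,a([(513,380)])+b([(516,111)]),.035);dd=q[0]-q[1];print("knife yaw holes",np.arctan2(dd[1],dd[0]),tos(q))
q=onplane(c,a([(608,300)])+b([(610,190)]),.035);dd=q[0]-q[1];print("knife R edge",np.arctan2(dd[1],dd[0]))
q=onplane(c,a([(419,300)])+b([(424,190)]),.035);dd=q[0]-q[1];print("knife L edge",np.arctan2(dd[1],dd[0]))
q=onplane(c,a([(697,60)])+b([(692,330)]),.008);dd=q[0]-q[1];print("base R",np.arctan2(dd[1],dd[0]),tos(q))
q=onplane(c,a([(62,225)])+b([(90,340)]),.057);dd=q[0]-q[1];print("plate outer",np.arctan2(dd[1],dd[0]),tos(q))
q=onplane(c,a([(666,50),(666,390)]),.036);dd=q[0]-q[1];print("rail R outer",np.arctan2(dd[1],dd[0]),tos(q))
q=onplane(c,a([(617,50),(617,390)]),.036);dd=q[0]-q[1];print("rail R inner",np.arctan2(dd[1],dd[0]),tos(q))
q=onplane(c,a([(361,210),(364,400)]),.036);dd=q[0]-q[1];print("rail L outer",np.arctan2(dd[1],dd[0]),tos(q))
q=onplane(c,b([(690,360),(335,372)]),.008);dd=q[1]-q[0];print("base front",np.arctan2(-dd[0],dd[1]),tos(q))
q=onplane(c,a([(515,190),(280,197)]),.048);dd=q[1]-q[0];print("toe",np.arctan2(-dd[0],dd[1]),tos(q))
q=onplane(c,a([(80,65),(680,38)]),.008);dd=q[0]-q[1];print("base rear",np.arctan2(-dd[0],dd[1]),tos(q))
E
python3 m1.py | sed -n '/---/,$p'
```

```text
---
knife yaw holes 0.2316230232495798 [[  5.32317901   0.16550528]
 [-23.12274369   0.02703488]]
knife R edge 0.22972057910596194
knife L edge 0.21149776903936773
base R 0.22759258949129407 [[ 74.16120727 -44.66055749]
 [-79.96671726 -44.78962033]]
plate outer 0.195932593434887 [[ 39.23246796  93.0443378 ]
 [-67.68265566  96.34078616]]
rail R outer 0.22932406166022032 [[ 71.44864916 -33.35357095]
 [  2.04011024 -33.53187125]]
rail R inner 0.22216014487862087 [[ 71.76708698 -23.01450426]
 [  2.3990389  -22.69575098]]
rail L outer 0.20138091452790552 [[41.79732529 32.22739936]
 [ 2.24733049 33.23116824]]
base front 0.22493844217220182 [[-87.59240924 -44.3740749 ]
 [-87.43035976  44.82216839]]
toe 0.21790407790822094 [[43.32992253 -0.13523228]
 [43.7628443  48.77492103]]
base rear 0.2311030814282025 [[ 78.30141602  95.00490746]
 [ 78.89184846 -40.79243362]]
```

Stop is at about (0.534, 0.044) with a yaw of 0.224. The knife is 45 mm short of home. Next I'll work out the pre-press pose.

```bash
cat >> h.py <<'E'
YAW=.224;S0=np.array([.5343,.0440]);EX=np.array([np.cos(YAW),np.sin(YAW)]);EY=np.array([-EX[1],EX[0]])
def W_(x,y,z): return np.r_[S0+EX*x/1000+EY*y/1000,z/1000]
def ts(P): d=np.array(P)[:2]-S0;return np.round(np.r_[d@EX,d@EY,P[2]]*[1000],1) if 0 else (np.r_[d@EX,d@EY,P[2]]*1000).round(1)
E
python3 - <<'E'
from h import *
from station import bot
o=bot.get_obs();t=W_(-74,39,100);print(t,delta(o,t,Rtool(YAW,-1)),ts(o["eef_pos"]),o["q"].round(2))
E
```

```text
[0.45348564 0.06558792 0.1       ] (array([151.4,  -4.6, -10.3]), array([-0.33,  0.  ,  0.  ])) [-69.7  28.5 251.4] [ 0.22  0.11 -0.51  1.95  0.06  1.1  -1.7 ]
```

```bash
python3 -m jog '40 -4 -10 -0.33 0 0 70; 40 0 0 0 0 0 70; 40 0 0 0 0 0 70; 31 0 0 0 0 0 70; 0 0 0 0 0 0 70' && python3 - <<'E'
from h import *
from station import bot
o=bot.get_obs();c=bot.calibration("wrist");p,d=bot.read_camera("wrist");print(ts(o["eef_pos"]),delta(o,W_(-74,39,100),Rtool(YAW,-1)),o["contact_force"],o["gripper_width"])
np.savez("pics/w2.npz",p=p,d=d,**{k:np.array(v) for k,v in c.items()})
cv2.imwrite("pics/w2.png",p[:,:,::-1])
print(proj(c,[W_(-74,39,100),W_(-59,0,44),W_(-79,97,57),W_(-79,50,41)]).round(0))
E
```

```text
t: 2.9
eef_pos: [0.4519, 0.0644, 0.0978]
tool_rot: [0.551, 0.44, 0.554, -0.443]
contact_force: [-0.2, -0.1, -0.1]
gripper_width: 0.818
[-75.8  38.2  97.8] (array([-2.2,  1.8, -0.8]), array([-0.01,  0.  ,  0.06])) [-0.22629646 -0.08503335 -0.1057081 ] 0.8178752302673611
[[317. 228.]
 [374. 177.]
 [231. 211.]
 [302. 203.]]
```

View pics/w2.png

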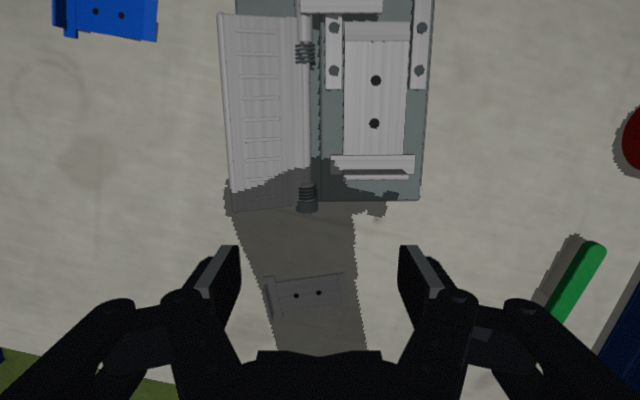

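```bash
python3 - <<'E'
from h import *
W=np.load("pics/w2.npz");c={k:W[k] for k in("fx","fy","cx","cy","D","T")}
P=cloud(c,W["d"]);
t=np.array([-75.8,38.2,97.8])
for r in(249,260,270,280,290,298):
    print(r,[(u,(ts(P[r,u])-t).tolist()) for u in range(180,244,6) if 0<W["d"][r,u]<.2])
print([(u,(ts(P[260,u])-t).tolist()) for u in range(396,460,6) if 0<W["d"][260,u]<.2])
cv2.imwrite("pics/w2c.png",cv2.resize(W["p"][230:330,170:300,::-1],None,fx=5,fy=5))
E
```

```text
249 [(222, [11.099999999999994, 39.5, 46.89999999999999]), (228, [11.299999999999997, 36.89999999999999, 47.2]), (234, [10.799999999999997, 34.7, 46.3])]
260 [(204, [7.599999999999994, 46.39999999999999, 49.89999999999999]), (210, [7.3999999999999915, 44.099999999999994, 49.500000000000014]), (216, [11.299999999999997, 39.099999999999994, 56.89999999999999]), (222, [10.899999999999991, 37.0, 56.10000000000001]), (228, [11.099999999999994, 34.599999999999994, 56.39999999999999]), (234, [6.799999999999997, 34.599999999999994, 48.3]), (240, [2.8999999999999915, 34.0, 40.89999999999999])]
270 [(198, [7.700000000000003, 46.0, 58.3]), (204, [11.799999999999997, 40.89999999999999, 65.50000000000001]), (210, [11.299999999999997, 39.099999999999994, 64.50000000000001]), (216, [11.599999999999994, 36.7, 65.10000000000001]), (222, [11.399999999999991, 34.599999999999994, 64.7]), (228, [7.599999999999994, 34.5, 57.89999999999999]), (234, [3.5, 34.2, 50.7]), (240, [-2.6000000000000085, 34.7, 39.7])]
280 [(192, [7.700000000000003, 45.7, 65.50000000000001]), (198, [11.599999999999994, 40.8999999999
[... 1025 characters left out ...]
999999999999, 85.2]), (192, [12.399999999999999, 38.599999999999994, 83.89999999999999]), (198, [12.899999999999999, 36.39999999999999, 84.60000000000001]), (204, [7.3999999999999915, 37.89999999999999, 76.3]), (210, [7.299999999999997, 35.89999999999999, 76.2]), (216, [5.5, 34.8, 73.50000000000001]), (222, [2.0, 34.5, 68.2]), (228, [-2.700000000000003, 34.5, 61.2]), (234, [-7.700000000000003, 34.39999999999999, 53.7])]
[(402, [5.099999999999994, -35.400000000000006, 45.2]), (408, [9.299999999999997, -35.6, 53.2]), (414, [11.700000000000003, -36.6, 57.7]), (420, [10.799999999999997, -39.5, 56.000000000000014]), (426, [11.0, -41.7, 56.39999999999999]), (432, [7.200000000000003, -46.7, 49.3])]
```

View pics/w2c.png

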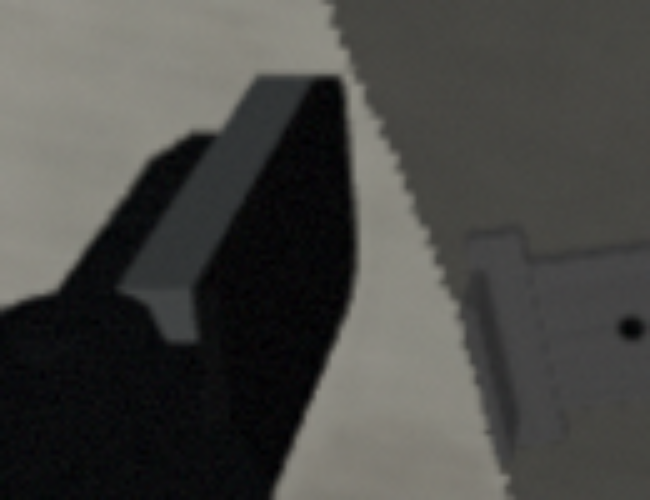

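```bash
python3 - <<'E'
from h import *
from station import bot
c=bot.calibration("scene");p,d=bot.read_camera("scene");
o=bot.get_obs();print(o["eef_pos"],ts(o["eef_pos"]))
t=ts(o["eef_pos"])
q=proj(c,[o["eef_pos"],W_(*(t+[0,42,0])),W_(*(t+[0,-42,0])),W_(*(t+[0,42,39])),W_(*(t+[0,-42,39])),W_(0,0,30),W_(-79,97,57)])
print(q.round(1))
r=cv2.resize(p[100:260,240:440,::-1],None,fx=4,fy=4,interpolation=cv2.INTER_CUBIC).copy()
for i,(u,v) in enumerate(q):
    cv2.circle(r,(int((u-240)*4),int((v-100)*4)),4,[(0,0,255),(0,255,255),(0,255,0)][min(2,(i+1)//2)],1)
cv2.imwrite("pics/s2.png",r[:600])
np.savez("pics/s2.npz",p=p,d=d)
E
```

```text
[0.45503066 0.06563431 0.10124538] [-72.5  38.7 101.2]
[[335.2 180. ]
 [331.5 186.3]
 [338.6 174.1]
 [331.6 175.2]
 [338.7 163.5]
 [317.8 190.1]
 [332.1 201.3]]
```

View pics/s2.png

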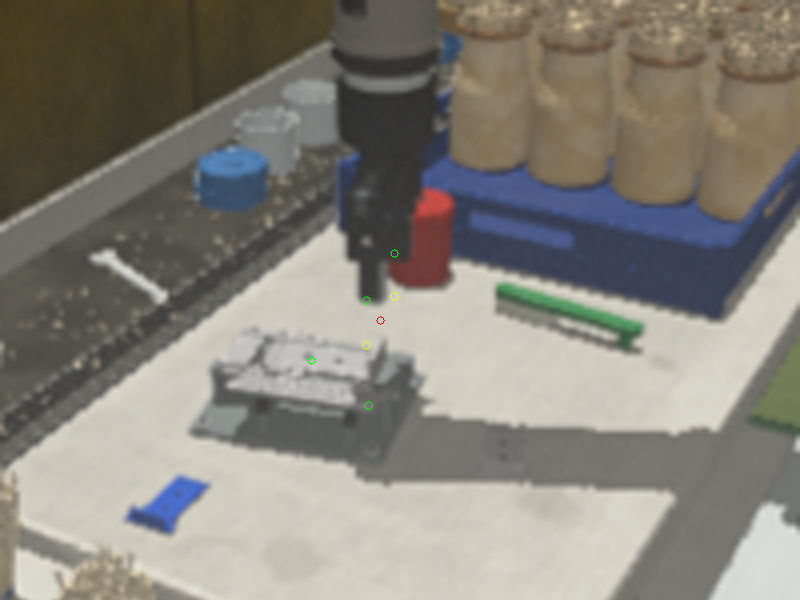

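The scene view puts the left fingertip at about (372,300) in the crop, and the wrist depth agrees. At this opening the real tips sit about 38 mm above the nominal TCP. I'll descend under force guard instead of relying on the TCP height.

```bash
python3 -m jog '25 0 0 0 0 0 70; 25 0 0 0 0 0 70; 10 0 0 0 0 0 70; 0 0 0 0 0 0 70' && python3 - <<'E'
from h import *
from station import bot
o=bot.get_obs();c=bot.calibration("wrist");p,d=bot.read_camera("wrist");o=bot.get_obs();print(ts(o["eef_pos"]),delta(o,W_(-74,39,40),Rtool(YAW,-1)),o["contact_force"],o["gripper_width"])
np.savez("pics/w3.npz",p=p,d=d,**{k:np.array(v) for k,v in c.items()})
cv2.imwrite("pics/w3.png",p[:,:,::-1])
P=cloud(c,d);t=ts(o["eef_pos"])
for r in(250,265,280):print(r,[(u,(ts(P[r,u])-t).round(1).tolist()) for u in range(228,246,3) if 0<d[r,u]<.2])
E
```

```text
t: 3.4
eef_pos: [0.4549, 0.0659, 0.0407]
tool_rot: [0.553, 0.441, 0.553, -0.441]
contact_force: [0.0, -0.6, 0.3]
gripper_width: 0.823
[-72.   39.1  41.3] (array([ 1.3, -2. ,  0.1]), array([ 0.  ,  0.  , -0.01])) [ 0.81778143 -0.50059861 -1.08621098] 0.8157913930260465
250 [(228, [10.3, 36.7, 47.4]), (231, [10.5, 35.4, 47.8]), (234, [9.9, 34.4, 46.6]), (237, [7.6, 34.5, 41.7]), (240, [-7.1, 41.0, 11.3]), (243, [-7.2, 39.5, 11.0])]
265 [(228, [8.5, 34.5, 56.7]), (231, [6.8, 34.2, 53.5]), (234, [4.5, 34.2, 49.4]), (237, [2.2, 34.2, 45.0]), (240, [-1.2, 34.5, 38.7])]
280 [(228, [2.9, 34.5, 58.3]), (231, [0.6, 34.5, 54.5]), (234, [-1.9, 34.5, 50.3]), (237, [-4.4, 34.4, 46.0]), (240, [-7.5, 34.5, 40.7])]
```

View pics/w3.png

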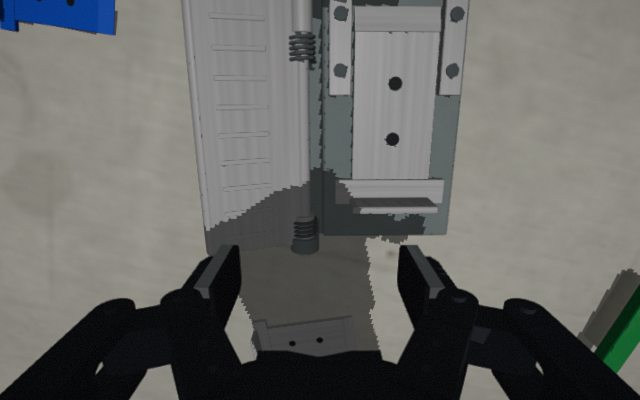

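```bash
python3 -m jog '10 -3 0 0 0 0 70; 8 0 0 0 0 0 70; 0 0 0 0 0 0 70' ; python3 -m jog '3 0 0 0 0 0 70; 0 0 0 0 0 0 70';  python3 -m jog '3 0 0 0 0 0 70; 0 0 0 0 0 0 70'; python3 -m jog '3 0 0 0 0 0 70; 0 0 0 0 0 0 70'
```

```text
t: 3.75
eef_pos: [0.4508, 0.0652, 0.0214]
tool_rot: [0.553, 0.44, 0.553, -0.441]
contact_force: [0.3, 0.5, -0.1]
gripper_width: 0.821
t: 3.95
eef_pos: [0.4514, 0.0655, 0.0189]
tool_rot: [0.553, 0.441, 0.553, -0.441]
contact_force: [-0.4, 0.4, 0.5]
gripper_width: 0.819
t: 4.15
eef_pos: [0.4513, 0.0655, 0.0158]
tool_rot: [0.553, 0.441, 0.553, -0.441]
contact_force: [0.7, 0.7, -0.6]
gripper_width: 0.818
t: 4.35
eef_pos: [0.4517, 0.0657, 0.013]
tool_rot: [0.553, 0.441, 0.553, -0.441]
contact_force: [-0.2, -0.3, 3.8]
gripper_width: 0.818
```

Contact came at TCP z 14, so the tips are at about 54 mm, as predicted. I'll press further.

```bash
python3 -m jog '4 0 0 0 0 0 70; 0 0 0 0 0 0 70' ; python3 -m jog '4 0 0 0 0 0 70; 0 0 0 0 0 0 70';  python3 - <<'E'
from h import *
from station import bot
o=bot.get_obs();c=bot.calibration("wrist");p,d=bot.read_camera("wrist");o=bot.get_obs();print(ts(o["eef_pos"]),o["contact_force"],o["gripper_width"])
np.savez("pics/w4.npz",p=p,d=d,**{k:np.array(v) for k,v in c.items()})
cv2.imwrite("pics/w4.png",p[:,:,::-1])
P=cloud(c,d);v,u=proj(c,[W_(-40,75,43)])[0][::-1].round().astype(int);print("plate",ts(P[v,u]))
q=proj(c,[W_(10,90,43),W_(10,55,43),W_(-30,90,43),W_(-30,55,43)]).round().astype(int)
print([ts(P[b,a]).tolist() for a,b in q], proj(c,[W_(46,5,45)]))
E
```

```text
t: 4.55
eef_pos: [0.452, 0.0661, 0.0092]
tool_rot: [0.553, 0.441, 0.553, -0.44]
contact_force: [-1.2, 1.3, 4.8]
gripper_width: 0.822
t: 4.75
eef_pos: [0.4521, 0.0664, 0.0053]
tool_rot: [0.553, 0.441, 0.553, -0.44]
contact_force: [0.0, 3.0, 6.1]
gripper_width: 0.821
[-75.1  40.1   5.4] [-0.21595304  2.46565297  6.52595307] 0.8163494178826111
plate [-39.9  74.9  43.8]
[[9.7, 89.1, 45.1], [10.0, 54.9, 42.3], [-29.4, 89.1, 45.7], [-30.1, 55.3, 42.3]] [[418.53789792 -50.55141245]]
```

View pics/w4.png

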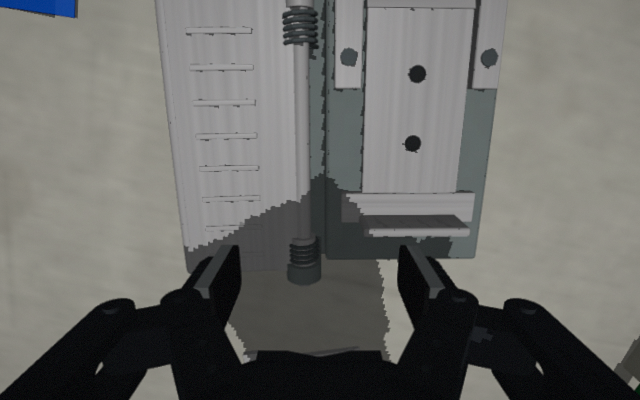

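The plate slope is about 0.085, so the clip is at about 0.255 rad and held down with 6.5 N, with the knife still 45 mm short. I'll press 1 mm more and start pushing.

```bash
python3 -m jog '1 2 0 0 0 0 70; 0 2 0 0 0 0 70; 0 3 0 0 0 0 70; 0 3 0 0 0 0 70; 0 0 0 0 0 0 70' ; python3 -m jog '0 4 0 0 0 0 70; 0 4 0 0 0 0 70; 0 4 0 0 0 0 70; 0 0 0 0 0 0 70';  python3 - <<'E'
from h import *
from station import bot
o=bot.get_obs();c=bot.calibration("wrist");p,d=bot.read_camera("wrist");o=bot.get_obs();print(ts(o["eef_pos"]),o["contact_force"],o["gripper_width"])
np.savez("pics/w5.npz",p=p,d=d,**{k:np.array(v) for k,v in c.items()})
cv2.imwrite("pics/w5.png",p[:,:,::-1])
E
```

```text
t: 5.3
eef_pos: [0.4598, 0.0669, 0.0039]
tool_rot: [0.553, 0.44, 0.553, -0.442]
contact_force: [-3.4, -0.7, 5.1]
gripper_width: 0.819
t: 5.7
eef_pos: [0.4717, 0.0695, 0.0039]
tool_rot: [0.553, 0.44, 0.553, -0.442]
contact_force: [-2.6, -0.6, 6.7]
gripper_width: 0.822
[-55.4  38.7   3.9] [-2.15704274 -1.46377602  6.24215267] 0.8144213443841183
```

View pics/w5.png

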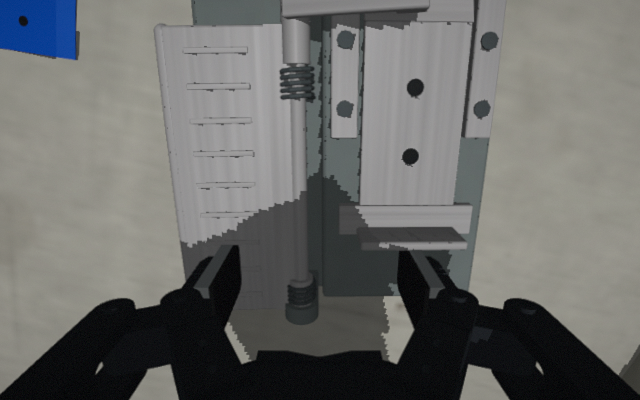

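The picture shows the knife's tab at (415,240) against the right finger and its shoulders near row 206. The blade tip is already going under the raised toe at the top of the image. I'll continue.

```bash
python3 -m jog '0 4 0 0 0 0 70; 0 4 0 0 0 0 70; 0 4 0 0 0 0 70; 0 4 0 0 0 0 70; 0 0 0 0 0 0 70' ; python3 -m jog '0 4 0 0 0 0 70; 0 4 0 0 0 0 70; 0 0 0 0 0 0 70';  python3 - <<'E'
from h import *
from station import bot
o=bot.get_obs();c=bot.calibration("wrist");p,d=bot.read_camera("wrist");o=bot.get_obs();print(ts(o["eef_pos"]),o["contact_force"],o["gripper_width"])
np.savez("pics/w6.npz",p=p,d=d,**{k:np.array(v) for k,v in c.items()})
cv2.imwrite("pics/w6.png",p[:,:,::-1])
print(proj(c,[W_(0,28,36),W_(0,-28,36)]))
E
```

```text
t: 6.25
eef_pos: [0.4872, 0.073, 0.0039]
tool_rot: [0.553, 0.44, 0.553, -0.442]
contact_force: [-3.4, -1.0, 5.4]
gripper_width: 0.822
t: 6.55
eef_pos: [0.4951, 0.0748, 0.0039]
tool_rot: [0.553, 0.44, 0.553, -0.442]
contact_force: [-3.0, -1.5, 5.3]
gripper_width: 0.82
[-31.4  38.8   3.9] [-2.75866004 -0.67747064  5.30723097] 0.8212435180915044
[[342.76446688 191.35386213]
 [470.11309303 191.38543607]]
```

View pics/w6.png

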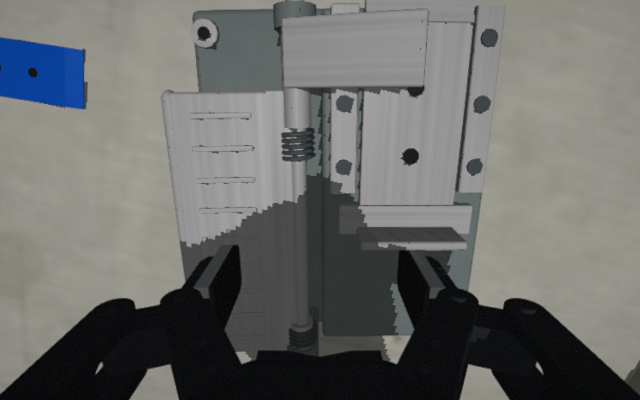

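The shoulders are at row 206 and the rail ends at row 192, so about 6 mm remain. The toe sits above the blade at (355,50).

```bash
python3 -m jog '0 2 0 0 0 0 70; 0 2 0 0 0 0 70; 0 0 0 0 0 0 70' ; python3 -m jog '0 1.5 0 0 0 0 70; 0 0 0 0 0 0 70'; python3 -m jog '0 1 0 0 0 0 70; 0 0 0 0 0 0 70'; python3 -m jog '0 1 0 0 0 0 70; 0 0 0 0 0 0 70'
```

```text
t: 6.9
eef_pos: [0.4985, 0.0756, 0.0038]
tool_rot: [0.552, 0.44, 0.553, -0.442]
contact_force: [-3.8, -1.1, 5.6]
gripper_width: 0.82
t: 7.1
eef_pos: [0.4998, 0.0758, 0.0038]
tool_rot: [0.552, 0.439, 0.553, -0.442]
contact_force: [-5.0, -3.5, 5.9]
gripper_width: 0.818
t: 7.3
eef_pos: [0.5005, 0.076, 0.0038]
tool_rot: [0.552, 0.439, 0.553, -0.442]
contact_force: [-4.5, -1.2, 6.3]
gripper_width: 0.82
t: 7.5
eef_pos: [0.5007, 0.076, 0.0036]
tool_rot: [0.552, 0.439, 0.554, -0.443]
contact_force: [-6.5, -2.8, 8.2]
gripper_width: 0.82
```

```bash
python3 -m jog '0 2 0 0 0 0 70; 0 0 0 0 0 0 70'; python3 - <<'E'
from h import *
from station import bot
c=bot.calibration("wrist");p,d=bot.read_camera("wrist");o=bot.get_obs();print(ts(o["eef_pos"]),o["contact_force"],o["gripper_width"])
np.savez("pics/w7.npz",p=p,d=d,**{k:np.array(v) for k,v in c.items()})
cv2.imwrite("pics/w7.png",cv2.resize(p[140:260,310:500,::-1],None,fx=4,fy=4,interpolation=cv2.INTER_CUBIC))
P=cloud(c,d)
q=proj(c,[W_(10,90,43),W_(10,55,43)]).round().astype(int)
print([ts(P[b,a]).tolist() for a,b in q])
E
```

```text
t: 7.7
eef_pos: [0.5007, 0.0759, 0.0033]
tool_rot: [0.551, 0.438, 0.554, -0.444]
contact_force: [-10.8, -2.0, 12.2]
gripper_width: 0.821
[-25.7  38.6   3.3] [-10.80955903  -2.44797328  11.81001126] 0.8180819498610825
[[10.1, 90.0, 43.0], [9.0, 55.4, 39.1]]
```

View pics/w7.png

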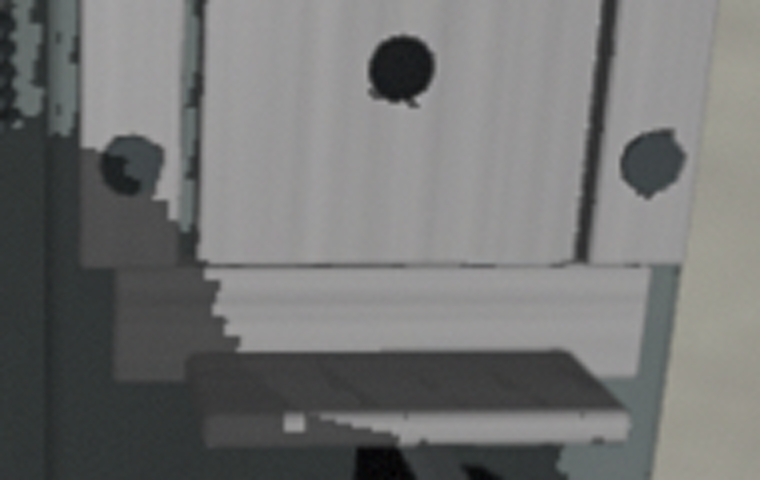

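Both shoulders sit against the rail ends at crop row 265. The push meets a firm 11 N, and the clip is still held open. Now I'll back off the tab, then raise the fingers.

```bash
python3 -m jog '0 -2 0 0 0 0 70; 0 -2 0 0 0 0 70; 0 -2 0 0 0 0 70; 0 -3 0 0 0 0 70; 0 0 0 0 0 0 70'; python3 - <<'E'
from h import *
from station import bot
o=bot.get_obs();print(ts(o["eef_pos"]),o["contact_force"])
c=bot.calibration("wrist");p,d=bot.read_camera("wrist")
cv2.imwrite("pics/w8.png",cv2.resize(p[140:280,310:500,::-1],None,fx=4,fy=4,interpolation=cv2.INTER_CUBIC))
E
```

```text
t: 8.25
eef_pos: [0.499, 0.076, 0.005]
tool_rot: [0.554, 0.442, 0.552, -0.44]
contact_force: [2.9, -1.4, 6.1]
gripper_width: 0.816
[-27.3  39.    5. ] [ 2.85809541 -1.44863894  6.0867168 ]
```

View pics/w8.png

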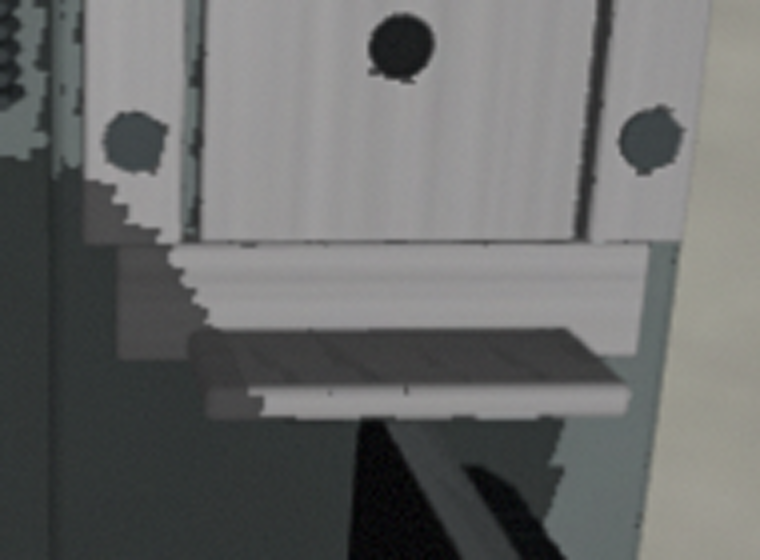

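The knife stayed home, and the finger has backed just clear of the tab. I'll back off a little more and lift.

```bash
python3 -m jog '0 -3 0 0 0 0 70; -3 0 0 0 0 0 70; -4 0 0 0 0 0 70; -4 0 0 0 0 0 70; -6 0 0 0 0 0 70'; python3 -m jog '-20 0 0 0 0 0 70; -40 0 0 0 0 0 70; -40 0 0 0 0 0 70; 0 0 0 0 0 0 70; 0 0 0 0 0 0 70';  python3 - <<'E'
from h import *
from station import bot
c=bot.calibration("wrist");p,d=bot.read_camera("wrist");o=bot.get_obs();print(ts(o["eef_pos"]),o["contact_force"])
np.savez("pics/w9.npz",p=p,d=d,**{k:np.array(v) for k,v in c.items()})
cv2.imwrite("pics/w9.png",p[:,:,::-1])
P=cloud(c,d)
q=proj(c,[W_(10,90,53),W_(10,55,45),W_(56,20,50),W_(-10,12,35)]).round().astype(int)
print([ts(P[b,a]).tolist() for a,b in q])
E
```

```text
t: 8.8
eef_pos: [0.4925, 0.0751, 0.0208]
tool_rot: [0.552, 0.44, 0.554, -0.441]
contact_force: [-0.5, -0.3, 1.6]
gripper_width: 0.823
t: 9.3
eef_pos: [0.4939, 0.0752, 0.1218]
tool_rot: [0.553, 0.441, 0.552, -0.441]
contact_force: [1.5, 0.1, 1.4]
gripper_width: 0.818
[-33.3  39.3 120.7] [-0.03227729  0.57846184 -0.11168495]
[[9.9, 90.4, 52.7], [10.0, 55.2, 42.1], [56.0, 20.4, 51.3], [-10.2, 12.3, 35.1]]
```

View pics/w9.png

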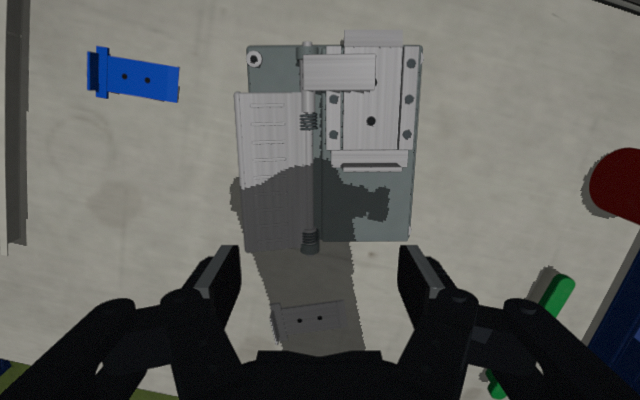

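The knife is home with the toe on it. I'll check the clip angle and the shoulder gap more closely.

```bash
python3 - <<'E'
from h import *
W=np.load("pics/w9.npz");c={k:W[k] for k in("fx","fy","cx","cy","D","T")};P=cloud(c,W["d"])
def samp(xs,ys,z):
    q=proj(c,[W_(x,y,z) for x in xs for y in ys]).round().astype(int);return np.array([ts(P[b,a]) for a,b in q])
s=samp(range(-30,38,3),range(56,92,2),48);A=np.c_[s[:,:2],np.ones(len(s))];k=np.linalg.lstsq(A,s[:,2],rcond=None)[0];print("plate slope y",k[1],"clip",.34-np.arctan(k[1]))
s=samp(range(-12,-2),range(-26,26,2),35);print("head z",np.median(s[:,2]));s=samp(range(10,40,2),range(-15,15,2),35);print("blade z",np.median(s[:,2]))
s=samp(range(-50,-30,2),range(-25,25,2),30);print("bed z",np.median(s[:,2]))
cv2.imwrite("pics/w9c.png",cv2.resize(W["p"][25:185,300:430,::-1],None,fx=3.7,fy=3.7,interpolation=cv2.INTER_CUBIC))
E
```

```text
plate slope y -0.1432076668720057 clip 0.4822405512686829
head z 35.9
blade z 35.6
bed z 30.75
```

View pics/w9c.png

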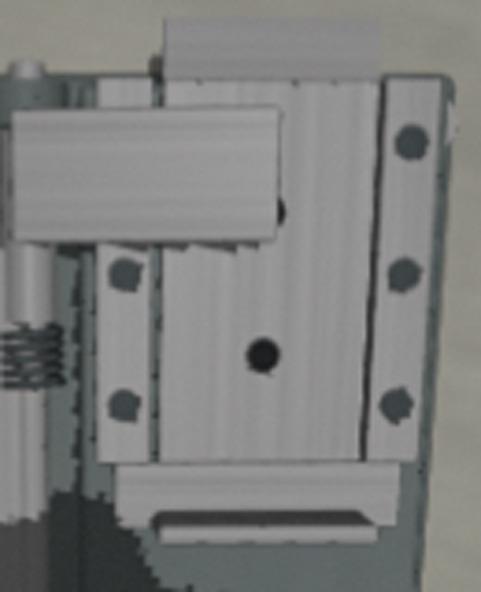

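```bash
python3 - <<'E'
from h import *
W=np.load("pics/w9.npz");c={k:W[k] for k in("fx","fy","cx","cy","D","T")};P=cloud(c,W["d"])
s=np.array([ts(p) for p in P[95:215,235:312].reshape(-1,3)])
m=(s[:,0]>-70)&(s[:,0]<38)&(s[:,1]>56)&(s[:,1]<92)&(s[:,2]>36)&(s[:,2]<62);s=s[m]
A=np.c_[s[:,:2],np.ones(len(s))];
for _ in range(5):
    k=np.linalg.lstsq(A,s[:,2],rcond=None)[0];r=s[:,2]-A@k;g=abs(r)<2*max(r.std(),.5);s,A=s[g],A[g]
print(len(s),k,"clip",.34-np.arctan(k[1]),r.std())
E
```

```text
5047 [-1.74868720e-03  2.45132364e-01  2.91084319e+01] clip 0.09960786221099255 0.540896092020761
```

The clip measures 0.10 rad, which is shut on the knife. The head and blade are flat, about 5 mm above the bed, and the shoulders touch both rail ends. The robot is clear, so I'll hand in.

```bash
python3 - <<'E'
from station import bot
o=bot.get_obs();print(o["t"],o["contact_force"],bot.hand_in())
E
```

```text
the job is handed in; nothing more can be done
9.35 [-0.03227729  0.57846184 -0.11168495] None
```

The knife is loaded and the job is handed in at t = 9.35 s of the 42 s allowed; no verdict is reported.

**What I did:** The left fingertip pressed the thumb plate to a clip angle of about 0.25 rad, with about 6 N. While it held the plate down, the right fingertip pushed the larger steel knife by its tab, about 45 mm under the raised toe. I stopped when both shoulders met the rail ends and the push met a firm 11 N, then backed off the tab and lifted clear.

**Last checks:**
- **Knife:** in the pictures both shoulders are against the rail ends. It lies flat, about 5 mm above the bed reading, as expected for a 5 mm knife.
- **Clip:** it has closed on the knife at about 0.10 rad. I did not measure the toe's pressing force; it rests on that angle.
- **Robot:** wrist force is about zero with the arm well above the stand.
- **Bystanders:** nothing touched them, but I took no final measurement of their positions.

**Checks that disagreed:**
- The fingertips at 70 mm opening stood about 39 mm above the stated TCP, well beyond the 13 mm the text allows for an open gripper. I therefore descended by contact force instead of the TCP height.
- My first plate-slope fit gave an impossible clip angle of 0.48 rad, probably from samples off the plate. I redid it on filtered points.

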